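# Uncap the trim polish with its push-and-turn safety cap

### The arm

A 6-joint arm with a two-finger parallel gripper is mounted at the origin on the work surface. World frame = base frame: x ahead of the robot, y to its left, z up, the work surface at z = 0. Lengths are in m, angles in rad, forces in N, time in s.
With the tool pointing down it reaches from about 0.225 to 0.875 m from the base axis. Payload 3.4 kg.
Tool frame: the origin (TCP) lies midway between the tips of the shut fingers; the grasp point (between the pads) lies 19 mm behind it (manip.pinch_z is the distance from the TCP to the grasp point, in m); z points along the fingers, y is the line along which they close (so a half turn about z gives the same grasp; the last joint's range is limited). The gripper opens to 85 mm and grips with 20 to 120 N. Pads are 22 mm wide; open, the fingers measure 114 mm over their backs; the gripper's body (76 mm by 85 mm) begins 54 mm behind the grasp point. The pads swing forward as they close: fully open they stand 13 mm farther back than shut.
Start: joints at [1.216, 0.276, 1.505, -0, 1.361, -0.121], TCP at [0.133, 0.559, 0.231] pointing down, gripper open.
Joint ranges: [-2.89, 2.89], [-0.75, 2.08], [0.22, 2.7], [-1.18, 4.32], [0.11, 2.71], [-2.7, 2.7]. Speed limits (rad/s): [2.57, 2.57, 3.14, 3.14, 3.14, 3.14].

### API

Orientations are given as a unit quaternion [w, x, y, z].
In Python, from rig import manip gives the robot as it stands.
- The arm moves only by the tool carry_out, never from a script. Its arguments are lists of equal length, an entry for each row: "delta_pos": the shift along the tool's x, y, z scaled (see below), a list of three; "turn": the turn, a rotation vector about the tool's x, y, z scaled (see below), a list of three; "claw": the closure, from -1 (fully open) to 1 (shut). A call has 1 to 12 rows; each row is the pose to reach, as a shift and turn from the pose commanded when the call began, along the tool's axes at that moment; what a row does not reach only later rows make up. The controller multiplies each number of a shift by 400 mm and each number of a turn by 30 degrees. A row lasts 1/10 s, in which the tool goes at most 50 mm and 8.59 degrees, less where a joint would pass 70% of its speed; a pose out of reach is approached as far as the arm can. A call with a number of a shift or a turn outside -1 to 1 is refused whole. A call with a gripper value outside its range is refused whole. The fingers move at their own pace and stop on an object; "force" is the grip in N (left out, the last holds). Time passes only in rows, so rows that repeat a pose let the fingers close. It gives the time, the measured TCP pose, the force, the opening and the grip force at its end, in the units of the state.
- manip.get_state(): the state, without advancing time (a new reading comes with each control period).
- manip.get_image(name): name is "scene" or "top"; returns a dict with "image" (384x512x3 uint8, red, green, blue), "z_map" (384x512 float32, m along the optical axis (not along the pixel's ray), 0 where there is no reading), "fx", "fy", "cx", "cy" (pixels), "world_to_cam" (4x4, takes a point from world to camera coordinates). Camera axes: x right, y down, z forward; pixel columns grow to the right and rows downward; lengths in m; the calibration is good to about 2 mm. A picture is of the moment at which its call begins.
- manip.sign_off(): hands the job in; it is judged then, once.
Trained networks look in the newest picture that a camera, given by its name, has taken for a name from the list of things; names that differ only in an ending like _2 or _b are one class to them, and where a whole thing is asked for, a point or a joint stands for the part that bears it (a point fixed in the world has none). Each returns a list of dicts, best first, with "score" (0 to 1); they miss things now and then, are a little off and sometimes report something else, mostly with a low value. They report only what shows in the picture. A call takes as long as a camera call.
- manip.spot_in(camera, query): "point" ([x, y, z] in m, in world coordinates, good to about 4 mm: the middle of the surface that is visible of it).
- manip.place_of(camera, query): "point" ([x, y, z] in m, in world coordinates, good to about 4 mm: a listed point, or the origin of a listed thing).
The state is a dict: "clock": time; "qpos": joint angles; "qd": joint speeds; "effort": joint torques, N m; "position": TCP position; "ee_rot": TCP orientation; "contact_force": force on the tool from outside, world axes, zero at the start; "moment": the same for the moment, N m; "width": finger opening in m; "gripper_force": force on a finger pad.
Only numpy, scipy, OpenCV 4.12 (cv2) and the standard library are available. Lean on these libraries where they do the work, as an engineer would, in place of code of your own. Each camera call takes 0.05 s, during which the arm holds its last target. There are 200 camera calls.

### The job

Pick up the square blue bottle of trim polish by its red safety cap and stand it fully down in the square steel cradle, which keeps it from turning. There, press the cap all the way down, twist it anticlockwise (seen from above) while it is down until it comes free, and lift it clear off the bottle, leaving the bottle seated. Finish while holding the cap still and level in the gripper straight above the open bottle, a few centimetres clear of it, and do not disturb the shaker, the jar of caps or the measuring cup.

Things in the scene. Friction and masses are not known exactly. Their poses are not given: they have to be found in the camera images.
- bottle_center (a point): Centre of the square body of the blue plastic bottle (240 to 420 g), loose on the shelf with its cap locked on. Body 56 x 56 mm, 78 mm tall; this point is 39 mm above its underside. z up out of the neck, x and y square to the sides (all four fit the cradle alike). 126 mm tall with the cap. Lifted by the locked cap, the bottle hangs on it and turns with it.
- neck_top (a point): Top centre of the bottle's neck, hidden in the cap at first: 114 mm above the bottle's underside, on its axis. The neck is 30 mm in diameter with a 41 mm collar and lugs. A sprung liner in it pushes the cap up with about 8 N when closed, 13 N when fully pressed.
- cap_center (a point): Centre of the red round ribbed push-and-turn cap (30 g): 52 mm in diameter, 28 mm tall, this point half-way up. Closed, it lies 73 mm above bottle_center on the same axis, and the cap's lower edge is 20 mm above the square body. Closed, its x axis is along the bottle's x axis; z up.
- cap_top (a point): Top centre of the cap, 14 mm above cap_center. Locked, the cap turns only a few degrees and cannot be lifted off. Pressed down 4 mm or more (bottoms at 6 mm) it turns anticlockwise seen from above (angle about z grows); 35 to 80 degrees from closed, best 60, it is free and lifts off at that angle; then comes a stop. Clockwise is blocked.
- cradle_floor (a point): Centre of the inner floor of the square steel cradle fixed to the shelf, 4 mm above the shelf. The opening is 61 x 61 mm (2.5 mm play each side of the bottle, which can turn about 5 degrees in it), x and y square to its walls, z up. Walls reach 34 mm above this floor, flared lips 43 mm (85 mm across); base 100 x 100 mm. Seated, bottle_center lies 39 mm above this point.
- shaker: Bystander: slim aluminium cocktail shaker, 82 mm in diameter, 206 mm tall, loose, standing; origin at the centre of its underside.
- jar: Bystander: open glass jar holding steel bottle caps, 80 mm in diameter, 85 mm tall, loose, standing; origin at the centre of its underside.
- measure: Bystander: orange plastic measuring cup, 80 mm in diameter at the rim, 85 mm tall, with a handle on its own +y side reaching 66 mm from its axis, loose, standing; origin at the centre of its underside.
- capper: Bystander: chrome lever bottle capper fixed to the shelf, base 130 x 100 mm, column and head 230 mm tall, its lever rising to 331 mm on its own +x side, 200 mm out from the middle; origin at the centre of its underside.

How it is judged:
On the way, in this order (a step that is already met when the one before it is completed fails the run):
1. the bottle's foot enters the cradle (z of bottle_center in the frame of cradle_floor below 0.06 m and horizontal distance between bottle_center and cradle_floor below 0.01 m).
2. with the bottle fully down in the cradle, the closed cap is pressed down at least 3.5 mm (z of bottle_center in the frame of cradle_floor below 0.0415 m and horizontal distance between bottle_center and cradle_floor below 0.006 m and angle between bottle_center's own z axis and vertical below 0.06 rad and z of cap_center in the frame of bottle_center below 0.0695 m and angle between the x axis of cap_center and the x axis of bottle_center, either way round below 0.4 rad), for 0.05 s.
3. the cap, still on the neck, is twisted at least 30 degrees in the seated bottle (z of bottle_center in the frame of cradle_floor below 0.0415 m and horizontal distance between bottle_center and cradle_floor below 0.006 m and angle between bottle_center's own z axis and vertical below 0.06 rad and z of cap_center in the frame of bottle_center below 0.08 m and angle between the x axis of cap_center and the x axis of bottle_center, either way round above 0.52 rad), for 0.05 s.
At the end, for the whole second after the job is handed in: Bottle fully down in the cradle (within 2.5 mm of the floor, 6 mm of centre, 3.4 degrees); cap held still in the fingers, 17 to 147 mm above its closed height, within 30 mm of the bottle's axis and 17 degrees of level, not touching the bottle; bystanders within 30 mm of their starts, upright (z of bottle_center in the frame of cradle_floor below 0.0415 m and horizontal distance between bottle_center and cradle_floor below 0.006 m and angle between bottle_center's own z axis and vertical below 0.06 rad and z of cap_center in the frame of bottle_center between 0.09 and 0.22 m and horizontal distance between cap_center and bottle_center below 0.03 m and angle between each of cap_center, shaker, jar, measure's own z axis and vertical below 0.3 rad and contact force between the fingers and cap above 1 N and contact force between cap and bottle below 0.1 N and linear speed of each of cap, bottle below 0.03 m/s and distance of each of shaker, jar, measure from where it was at the start of the episode below 0.03 m); the arm keeps its last pose, push and grip.
It fails at once if shaker, jar or measuring cup shoved or tipped (not (distance of each of shaker, jar, measure from where it was at the start of the episode below 0.03 m and angle between each of shaker, jar, measure's own z axis and vertical below 0.3 rad)).
It fails at once if the bottle is tipped over (angle between bottle_center's own z axis and vertical above 0.7 rad).
It also fails if it takes over 58 s, if anything falls off the work surface, if the arm or the gripper's body presses on something with over 40 N, if the wrist force passes 120 N, or if a joint passes its speed limit or range.

## Working session

There is one attempt and no reset: what is moved stays moved. The work goes in short steps, Python scripts to look and compute and a tool call to move; the robot and the scene stay as the last step left them, time stands still between calls to the robot, and variables do not carry over. Pictures are saved under pics/ and viewed, at most 10 in all, crops included, and the job is handed in when it is done.

Besides the shell and the picture viewer there is one more tool, called after "Emit:" by a JSON object that holds its "fn" and its "kwargs", one argument or row to a line. carry_out: Moves the arm, as the interface text tells. Shifts and turns lie within -1 to 1; 1 stands for 400 mm of shift or 30 degrees of turn. Its arguments: {"type":"object","properties":{"delta_pos":{"type":"array","items":{"type":"array","items":{"type":"number","minimum":-1,"maximum":1}}},"turn":{"type":"array","items":{"type":"array","items":{"type":"number","minimum":-1,"maximum":1}}},"claw":{"type":"array","items":{"type":"number"}},"force":{"type":"number"}},"required":["delta_pos","turn","claw"]}

```bash
ls; mkdir -p pics
python3 - <<'E'
from rig import manip
import cv2,numpy as np
ims=[]
for c in("top","scene"):
    d=manip.get_image(c); cv2.imwrite(f"pics/{c}0.png",d["image"][:,:,::-1]); np.savez(f"{c}0.npz",**d)
    for q in("bottle_center","cap_center","cap_top","cradle_floor","shaker","jar","measure","capper"):
        print(c,q,[(np.round(r["point"],3).tolist(),round(r["score"],2)) for r in manip.place_of(c,q)[:3]])
print(manip.get_state(), manip.pinch_z)
E
```

```text
pics
top bottle_center [([0.474, 0.24, 0.037], 0.65)]
top cap_center [([0.466, 0.243, 0.109], 0.63)]
top cap_top [([0.47, 0.24, 0.126], 0.51), ([0.437, 0.009, -0.0], 0.49)]
top cradle_floor [([0.512, -0.143, 0.003], 0.56)]
top shaker [([0.603, -0.448, 0.004], 0.55), ([0.475, 0.239, 0.035], 0.38)]
top jar [([0.74, 0.046, -0.001], 0.73)]
top measure [([0.435, 0.013, -0.003], 0.92)]
top capper [([0.62, 0.47, -0.0], 0.87), ([0.47, 0.243, 0.126], 0.18)]
scene bottle_center [([0.47, 0.241, 0.042], 0.66)]
scene cap_center [([0.474, 0.24, 0.114], 0.6)]
scene cap_top [([0.477, 0.24, 0.127], 0.76)]
scene cradle_floor [([0.509, -0.145, -0.0], 0.63)]
scene shaker [([0.606, -0.445, -0.005], 0.87), ([0.478, 0.242, 0.111], 0.71), ([0.477, 0.241, 0.128], 0.39)]
scene jar [([0.743, 0.052, 0.003], 0.7)]
scene measure [([0.439, 0.012, 0.004], 0.68)]
scene capper [([0.62, 0.471, -0.0], 0.58)]
{'clock': 0.9, 'qpos': array([ 1.21600952e+00,  2.75896547e-01,  1.50490598e+00,  4.29831745e-06,
        1.36070565e+00, -1.21005195e-01]), 'qd': array([-0.00016063, -0.00131229, -0.00025099,  0.00045324, -0.00138247,
        0.00058901]), 'effort': array([ 7.24172369e-04, -4.16640651e+01, -2.46106821e+01,  1.02414394e-04,
       -2.14613078e-04,  1.54805730e-05]), 'position': array([0.1332196 , 0.55938293, 0.2313276 ]), 'ee_rot': array([7.91160954e-06, 1.16625246e-01, 9.93175992e-01, 4.15461878e-05]), 'contact_force': array([-0.4407998 ,  0.93814436, -0.31644037]), 'moment': array([-0.02494075, -0.01645355,  0.00785641]), 'gripper_force': 0.0, 'width': 0.08517049871831264} 0.0187
```

View pictures.

View pics/top0.png

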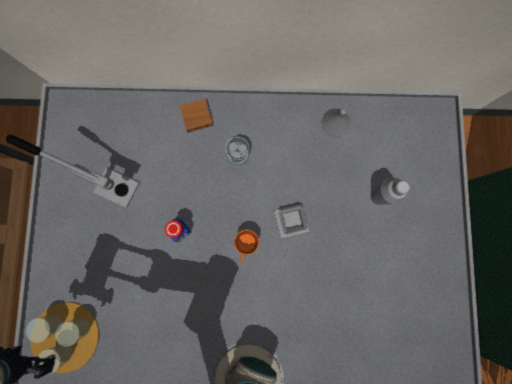

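View pics/scene0.png

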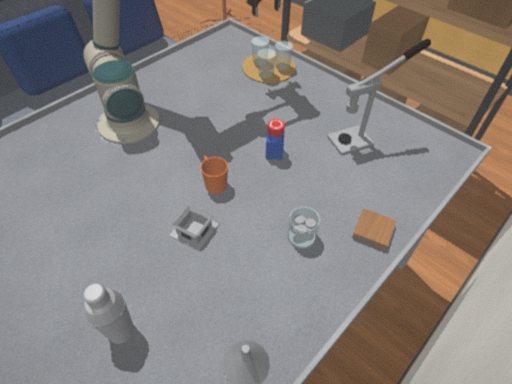

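```bash
cat > h.py <<'E'
import numpy as np,cv2
def cloud(d):
    z=d["z_map"]; v,u=np.indices(z.shape)
    p=np.stack([(u-d["cx"])/d["fx"]*z,(v-d["cy"])/d["fy"]*z,z,np.ones_like(z)],-1)
    w=p@np.linalg.inv(d["world_to_cam"]).T
    w[z==0]=np.nan
    return w[...,:3]
def sel(W,c,r,lo,hi):
    return (np.hypot(W[...,0]-c[0],W[...,1]-c[1])<r)&(W[...,2]>lo)&(W[...,2]<hi)
def rect(P):
    (c,s,a)=cv2.minAreaRect((P[:,:2]*1000).astype(np.float32)); return np.round(c,1),np.round(s,1),round(a,1),len(P)
E
python3 - <<'E'
from h import *
for c in("top","scene"):
    d=dict(np.load(f"{c}0.npz")); W=cloud(d); im=d["image"].astype(int)
    print(c,"fx",d["fx"],"cam",np.linalg.inv(d["world_to_cam"])[:3,3].round(2))
    B=(.472,.24); C=(.51,-.144)
    red=(im[...,0]>1.8*im[...,2]); blue=im[...,2]>1.4*im[...,0]
    m=sel(W,B,.06,.118,.135); print("captop",m.sum(),W[m].mean(0).round(4),rect(W[m]))
    m=sel(W,B,.07,.02,.11)&blue; print("blue",rect(W[m]),np.percentile(W[m][:,2],[5,50,95]).round(3))
    for lo,hi in((.002,.012),(.012,.03),(.03,.055)):
        m=sel(W,C,.08,lo,hi); print("cradle",lo,rect(W[m]),W[m].mean(0).round(4))
    m=sel(W,(.46,0.05),.3,-.05,.003); print("table",np.median(W[m][:,2]).round(4))
    for n,(x0,y0,w,h) in dict(b=((150,205,50,50) if c=="top" else (250,105,50,65)),c=((265,190,56,56) if c=="top" else (160,200,66,56))).items():
        I=d["image"][y0:y0+h,x0:x0+w,::-1]; globals()[c+n]=cv2.resize(I,(390,290),interpolation=cv2.INTER_CUBIC)
cv2.imwrite("pics/crops.png",np.vstack([np.hstack([topb,topc]),np.hstack([sceneb,scenec])]))
E
```

```text
top fx 370.63720678096047 cam [0.42 0.01 1.28]
captop 232 [0.4707 0.2373 0.1267] (array([470.6, 238.1]), array([49.6, 52.5]), 1.3, 232)
blue (array([471.3, 237.6]), array([55.8, 55.6]), 38.4, 112) [0.03  0.077 0.083]
cradle 0.002 (array([ 509.7, -143.4]), array([154.5, 157.5]), 45.2, 650) [ 0.5082 -0.1412  0.0046]
cradle 0.012 (array([ 519. , -142.9]), array([56.1, 70.7]), 3.5, 22) [ 0.5281 -0.1568  0.0212]
cradle 0.03 (array([ 511.7, -143.6]), array([83.2, 83.9]), 15.3, 298) [ 0.5125 -0.145   0.0434]
table -0.0002
scene fx 393.22541802235696 cam [ 1.06 -0.48  0.92]
captop 185 [0.4754 0.2353 0.1257] (array([473.7, 237.1]), array([50., 52.]), 72.9, 185)
blue (array([478.6, 231.2]), array([56. , 44.1]), 36.4, 335) [0.025 0.065 0.086]
cradle 0.002 (array([ 505.8, -144.5]), array([148.2, 156.2]), 32.4, 651) [ 0.522  -0.1498  0.0046]
cradle 0.012 (array([ 515.9, -143.2]), array([72.7, 76.2]), 12.6, 259) [ 0.5172 -0.1455  0.0212]
cradle 0.03 (array([ 512.2, -143.1]), array([84.8, 83.4]), 14.2, 429) [ 0.5067 -0.1395  0.0419]
table -0.0
```

View pics/crops.png

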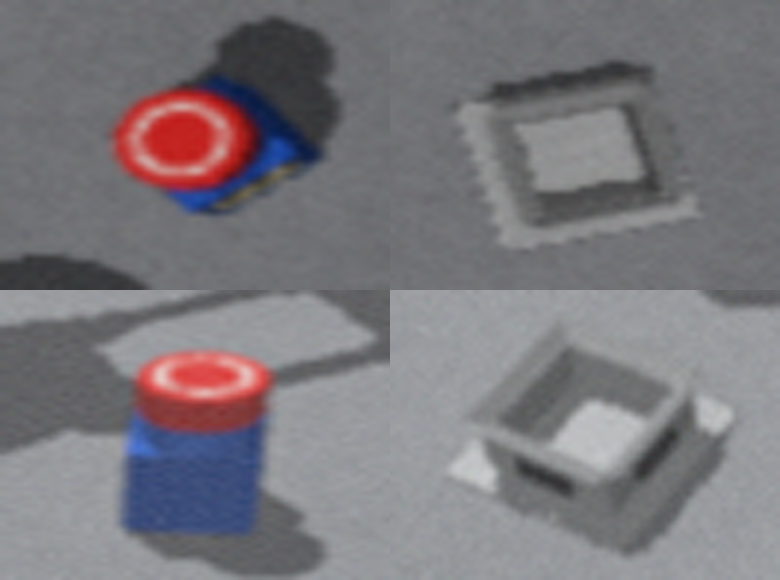

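Top view: cap at px (176,230) on the bottle, cradle at (292,219), and the measuring cup between them at (247,242). In the scene view they are at (275,140), (195,228) and (214,175). The clouds agree: bottle about (0.472, 0.238), yaw about 37.5°; cradle (0.512, -0.1435), yaw about 14.7°. Sizes check out.

Emit:
{"fn": "carry_out", "kwargs": {
  "delta_pos": [
    [-1,-0.586,0.17],
    [-1,-0.586,0.17],
    [-1,-0.586,0.17],
    [-1,-0.586,0.17],
    [-1,-0.586,0.17],
    [-1,-0.586,0.17],
    [-1,-0.586,0.17],
    [-1,-0.586,0.17],
    [-1,-0.586,0.17],
    [-1,-0.586,0.17],
    [-1,-0.586,0.17],
    [-1,-0.586,0.17]
  ],
  "turn": [
    [0,0,1],
    [0,0,1],
    [0,0,1],
    [0,0,1],
    [0,0,1],
    [0,0,1],
    [0,0,1],
    [0,0,1],
    [0,0,1],
    [0,0,1],
    [0,0,1],
    [0,0,1]
  ],
  "claw": [-1,-1,-1,-1,-1,-1,-1,-1,-1,-1,-1,-1],
  "force": 60
}}

```text
clock: 2.1
position: [0.4678, 0.2387, 0.1632]
ee_rot: [-0.001, 0.37, 0.929, 0.0]
contact_force: [-0.7, -0.5, -0.5]
width: 0.0855
gripper_force: 0.0
```

```bash
cat >> h.py <<'E'
from scipy.spatial.transform import Rotation as R
def go(target,s):
    w,x,y,z=s["ee_rot"]; M=R.from_quat([x,y,z,w]); d=M.inv().apply(np.array(target)-s["position"])/.4
    m=M.as_matrix(); print("clock",round(s["clock"],2),"pos",s["position"].round(4),"fingeryaw",np.degrees(np.arctan2(m[1,1],m[0,1])).round(2),"tz",m[:,2].round(4),"q",np.degrees(s["qpos"]).round(1),"F",s["contact_force"].round(1),"w",round(s["width"],4),"units",d.round(4))
E
python3 - <<'E'
from h import *
from rig import manip
go((.472,.238,.090),manip.get_state())
E
```

```text
clock 2.1 pos [0.4678 0.2387 0.1632] fingeryaw 46.53 tz [-1.e-03  6.e-04 -1.e+00] q [ 19.4  14.4  98.5   0.1  67.2 -27.1] F [-0.7 -0.5 -0.5] w 0.0855 units [-0.0091  0.0061  0.183 ]
```

Emit:
{"fn": "carry_out", "kwargs": {
  "delta_pos": [
    [-0.009,0.006,0],
    [-0.009,0.006,0.1],
    [-0.009,0.006,0.183],
    [-0.009,0.006,0.183],
    [-0.009,0.006,0.183],
    [-0.009,0.006,0.183],
    [-0.009,0.006,0.183],
    [-0.009,0.006,0.183],
    [-0.009,0.006,0.183],
    [-0.009,0.006,0.183]
  ],
  "turn": [
    [0,0,0],
    [0,0,0],
    [0,0,0],
    [0,0,0],
    [0,0,0],
    [0,0,0],
    [0,0,0],
    [0,0,0],
    [0,0,0],
    [0,0,0]
  ],
  "claw": [-1,-1,-1,-1,1,1,1,1,1,1],
  "force": 70
}}

```text
clock: 3.1
position: [0.4735, 0.2387, 0.0925]
ee_rot: [0.001, 0.37, 0.929, 0.002]
contact_force: [-1.3, 0.0, 6.2]
width: 0.0511
gripper_force: 71.8
```

Run:
```python
from h import *
from rig import manip
s=manip.get_state();go((.472,.238,.090),s);print(s["gripper_force"])
```

```text
clock 3.1 pos [0.4735 0.2387 0.0925] fingeryaw 46.6 tz [ 0.0037  0.0019 -1.    ] q [ 19.2  18.6 103.8   0.   57.4 -27.4] F [-1.3  0.   6.2] w 0.0511 units [ 0.0014 -0.0039  0.0063]
71.79591290652752
```

Emit:
{"fn": "carry_out", "kwargs": {
  "delta_pos": [
    [0,0,-0.05],
    [0,0,-0.13],
    [0,0,-0.21],
    [0,0,-0.29],
    [0,0,-0.36],
    [0,0,-0.394],
    [0,0,-0.394],
    [-0.03,-0.026,-0.394],
    [-0.09,-0.077,-0.394],
    [-0.15,-0.13,-0.394],
    [-0.21,-0.181,-0.394],
    [-0.27,-0.233,-0.394]
  ],
  "turn": [
    [0,0,0],
    [0,0,0],
    [0,0,0],
    [0,0,0],
    [0,0,0],
    [0,0,0],
    [0,0,0],
    [0,0,0.03],
    [0,0,0.1],
    [0,0,0.16],
    [0,0,0.22],
    [0,0,0.28]
  ],
  "claw": [1,1,1,1,1,1,1,1,1,1,1,1]
}}

```text
clock: 4.3
position: [0.4855, 0.0938, 0.246]
ee_rot: [-0.001, 0.438, 0.899, -0.001]
contact_force: [-0.3, -0.4, -3.9]
width: 0.0511
gripper_force: 74.2
```

Run:
```python
from h import *
from rig import manip
s=manip.get_state();go((.512,-.1435,.25),s);print(s["gripper_force"])
```

```text
clock 4.3 pos [0.4855 0.0938 0.246 ] fingeryaw 38.1 tz [-0.0033 -0.001  -1.    ] q [  2.9   8.4  93.9  -0.   77.8 -35.2] F [-0.3 -0.4 -3.9] w 0.0511 units [-0.5077 -0.3138 -0.0096]
74.17689839378
```

Emit:
{"fn": "carry_out", "kwargs": {
  "delta_pos": [
    [-0.06,-0.037,0],
    [-0.13,-0.08,0],
    [-0.2,-0.124,0],
    [-0.27,-0.167,0],
    [-0.34,-0.21,0],
    [-0.4,-0.247,0],
    [-0.45,-0.278,0],
    [-0.49,-0.303,-0.01],
    [-0.508,-0.314,-0.01],
    [-0.508,-0.314,-0.01],
    [-0.508,-0.314,-0.01],
    [-0.508,-0.314,-0.01]
  ],
  "turn": [
    [0,0,0.06],
    [0,0,0.12],
    [0,0,0.18],
    [0,0,0.24],
    [0,0,0.3],
    [0,0,0.36],
    [0,0,0.42],
    [0,0,0.46],
    [0,0,0.477],
    [0,0,0.477],
    [0,0,0.477],
    [0,0,0.477]
  ],
  "claw": [1,1,1,1,1,1,1,1,1,1,1,1]
}}

```text
clock: 5.5
position: [0.5132, -0.1403, 0.2513]
ee_rot: [-0.001, 0.545, 0.838, 0.0]
contact_force: [-0.1, 0.4, -3.7]
width: 0.051
gripper_force: 74.2
```

Run:
```python
from h import *
from rig import manip
s=manip.get_state();go((.512,-.1435,.25),s);print(s["gripper_force"])
C=s["position"][:2]
for c in("scene","top"):
    d=manip.get_image(c); np.savez(c+"1.npz",**d); W=cloud(d); im=d["image"].astype(int); cv2.imwrite(f"pics/{c}1.png",d["image"][:,:,::-1])
    blue=im[...,2]>1.4*im[...,0]
    m=sel(W,C,.07,.1,.27)&blue; print(c,"blue",rect(W[m]),np.percentile(W[m][:,2],[1,5,50,95]).round(3))
    # height slices of the body sides
    for lo in np.arange(.15,.24,.02):
        k=m&(W[...,2]>=lo)&(W[...,2]<lo+.02)
        if k.sum()>5: print(lo.round(2),rect(W[k]))
    print([ (n,np.round(manip.place_of(c,n)[0]["point"],4)) for n in("bottle_center",) if manip.place_of(c,n)])
d=dict(np.load("scene1.npz")); cv2.imwrite("pics/s1c.png",cv2.resize(d["image"][100:270,110:280,::-1],(600,600),interpolation=cv2.INTER_CUBIC))
```

```text
clock 5.5 pos [ 0.5132 -0.1403  0.2513] fingeryaw 23.95 tz [-0.001   0.0011 -1.    ] q [-22.8  11.5  89.3   0.   79.3 -46.8] F [-0.1  0.4 -3.7] w 0.051 units [-0.0062 -0.006   0.0032]
74.18637150898576
scene blue (array([ 526.8, -149.7]), array([72.5, 45.6]), 53.1, 626) [0.164 0.168 0.223 0.244]
0.15 (array([ 528.5, -151.1]), array([69.1, 34.4]), 56.4, 50)
0.17 (array([ 529.6, -151.7]), array([70.3, 35.1]), 57.4, 96)
0.19 (array([ 523.2, -164.6]), array([53.8,  7. ]), 21.4, 98)
0.21 (array([ 530.2, -150.2]), array([72. , 35.6]), 60.0, 124)
0.23 (array([ 526.1, -148.5]), array([71.3, 43. ]), 53.1, 252)
[('bottle_center', array([ 0.5101, -0.1378,  0.1998]))]
top blue (array([ 504.6, -121.8]), array([57.6, 13.3]), 36.9, 35) [0.165 0.17  0.234 0.24 ]
0.19 (array([ 521.3, -108.2]), array([14.5,  0.6]), 13.9, 6)
0.23 (array([ 504.6, -121.8]), array([57.6, 13.3]), 36.9, 19)
[('bottle_center', array([ 0.6193,  0.4683, -0.0016]))]
```

View pics/s1c.png

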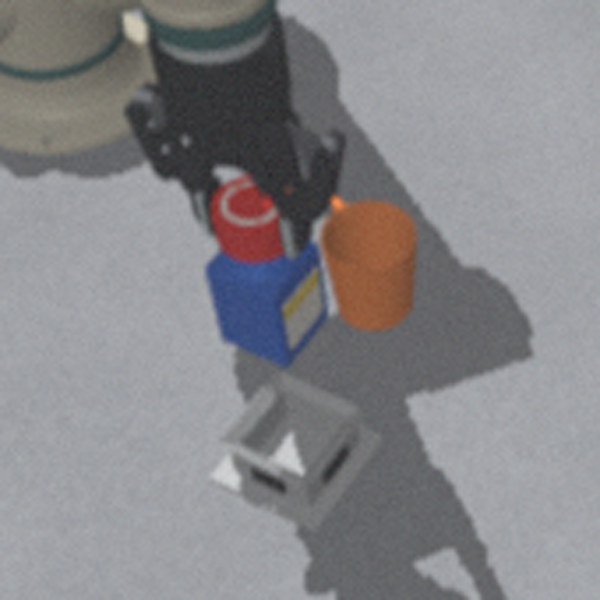

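The bottle hangs upright, centred about crop px (270,300), above and slightly behind the cradle at (300,450). I'll fit its side faces for the exact pose.

Run:
```python
from h import *
from scipy.optimize import least_squares
d=dict(np.load("scene1.npz")); W=cloud(d)
T=np.array([.5132,-.1403])
m=sel(W,T,.05,.17,.235); P=W[m]; print(len(P))
for a0 in(10,16,22):
    def f(v):
        x,y,a,tx,ty=v; c=np.array([x,y,.2])
        M=(R.from_rotvec([tx,ty,0])*R.from_euler('z',a)).as_matrix()
        q=(P-c)@M
        r1=q[:,0]-.028; r2=-q[:,1]-.028   # +x face, -y face
        return np.where(abs(r1)<abs(r2),r1,r2)
    s=least_squares(f,[*T,np.radians(a0),0,0],loss="soft_l1",f_scale=.001)
    print(s.x[:2].round(4),np.degrees(s.x[2:]).round(2),"med res",np.median(abs(f(s.x))).round(4))
# cradle lip: outer edges in the first pictures, each by histogrammed square fit
from scipy.optimize import minimize
for c in("top","scene"):
    W=cloud(dict(np.load(c+"0.npz"))); P=W[sel(W,(.512,-.1435),.07,.036,.052)][:,:2]
    print(c,"lip z95",np.percentile(W[sel(W,(.512,-.1435),.07,.036,.052)][:,2],95).round(4))
    def g(v):
        a=np.radians(v[2]);q=(P-np.array(v[:2])/1000)@np.array([[np.cos(a),-np.sin(a)],[np.sin(a),np.cos(a)]])
        e=abs(q).max(1)
        return np.sum(np.maximum(0,e-.0425)+np.maximum(0,.0305-e))
    r=minimize(g,[512,-143.5,14.7],method="Nelder-Mead",options=dict(initial_simplex=[[509,-146,12],[516,-143,16],[511,-140,18],[513,-143,11]]));print(r.x.round(2),r.fun)
```

```text
575
[ 0.512  -0.1389] [15.65  0.28  0.24] med res 0.0005
[ 0.512  -0.1389] [15.65  0.28  0.24] med res 0.0005
[ 0.512  -0.1389] [15.65  0.28  0.24] med res 0.0005
top lip z95 0.0491
[ 511.28 -143.24   15.18] 0.00016209221607749874
scene lip z95 0.0481
[ 513.12 -143.08   13.41] 0.006252398480911976
```

Run:
```python
from h import *
from rig import manip
s=manip.get_state();go((.5132,-.1447,.150),s)
```

```text
clock 5.8 pos [ 0.5137 -0.1408  0.2518] fingeryaw 23.94 tz [ 1.e-04  1.e-04 -1.e+00] q [-22.8  11.5  89.2   0.   79.3 -46.8] F [ 0.1 -0.2 -3.9] w 0.0509 units [-0.0084 -0.0051  0.2544]
```

Emit:
{"fn": "carry_out", "kwargs": {
  "delta_pos": [
    [-0.01,-0.0045,0.05],
    [-0.01,-0.0045,0.12],
    [-0.01,-0.0045,0.19],
    [-0.01,-0.0045,0.24],
    [-0.01,-0.0045,0.255],
    [-0.01,-0.0045,0.255],
    [-0.01,-0.0045,0.255],
    [-0.01,-0.0045,0.255],
    [-0.01,-0.0045,0.255]
  ],
  "turn": [
    [0,0,0.035],
    [0,0,0.035],
    [0,0,0.035],
    [0,0,0.035],
    [0,0,0.035],
    [0,0,0.035],
    [0,0,0.035],
    [0,0,0.035],
    [0,0,0.035]
  ],
  "claw": [1,1,1,1,1,1,1,1,1]
}}

```text
clock: 6.7
position: [0.5144, -0.146, 0.1509]
ee_rot: [0.001, 0.553, 0.833, 0.0]
contact_force: [0.5, 1.1, -3.7]
width: 0.0508
gripper_force: 74.2
```

```bash
cat >> h.py <<'E'
from scipy.optimize import least_squares
def fitb(W,T,zc,lo,hi):
    P=W[sel(W,T,.05,lo,hi)]
    def f(v):
        x,y,a,tx,ty=v; M=(R.from_rotvec([tx,ty,0])*R.from_euler('z',a)).as_matrix()
        q=(P-np.array([x,y,zc]))@M; r1=q[:,0]-.028; r2=-q[:,1]-.028
        return np.where(abs(r1)<abs(r2),r1,r2)
    s=least_squares(f,[*T,np.radians(15),0,0],loss="soft_l1",f_scale=.001)
    print(len(P),s.x[:2].round(4),np.degrees(s.x[2:]).round(2),"res",np.median(abs(f(s.x))).round(4))
E
python3 - <<'E'
from h import *
from rig import manip
d=manip.get_image("scene"); s=manip.get_state();go((.5137,-.1452,.0965),s)
z0=s["position"][2]-.0925
fitb(cloud(d),s["position"][:2],z0+.039,z0+.008,z0+.074)
cv2.imwrite("pics/s2.png",cv2.resize(d["image"][140:270,130:260,::-1],(600,600),interpolation=cv2.INTER_CUBIC))
E
```

```text
clock 6.75 pos [ 0.5142 -0.1459  0.1506] fingeryaw 22.85 tz [ 1.7e-03 -6.0e-04 -1.0e+00] q [-23.3  15.7  98.6   0.   65.7 -46.2] F [-0.3 -0.4 -3.2] w 0.0512 units [ 0.0023 -0.0007  0.1353]
451 [ 0.5134 -0.1447] [14.84  0.07 -0.18] res 0.0005
```

View pics/s2.png

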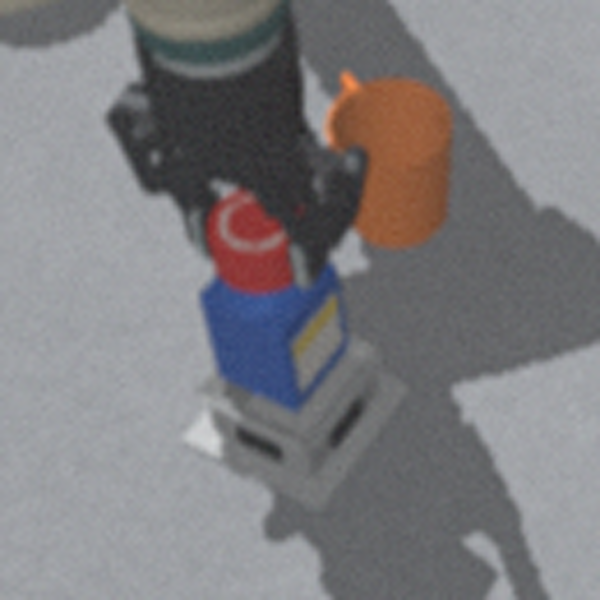

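The bottle is aligned over the cradle (foot corner at crop px (297,408), inside the lips at (390,380) and (215,385)). I'll shift 1.6 mm and descend.

Emit:
{"fn": "carry_out", "kwargs": {
  "delta_pos": [
    [0.004,0,0.01],
    [0.004,0,0.03],
    [0.004,0,0.05],
    [0.004,0,0.07],
    [0.004,0,0.09],
    [0.004,0,0.105],
    [0.004,0,0.12],
    [0.004,0,0.12],
    [0.004,0,0.12]
  ],
  "turn": [
    [0,0,0],
    [0,0,0],
    [0,0,0],
    [0,0,0],
    [0,0,0],
    [0,0,0],
    [0,0,0],
    [0,0,0],
    [0,0,0]
  ],
  "claw": [1,1,1,1,1,1,1,1,1]
}}

```text
clock: 7.65
position: [0.5132, -0.1443, 0.1016]
ee_rot: [-0.0, 0.553, 0.833, 0.0]
contact_force: [0.0, 0.9, -4.4]
width: 0.0511
gripper_force: 74.2
```

Emit:
{"fn": "carry_out", "kwargs": {
  "delta_pos": [
    [0,0,0.006],
    [0,0,0.012],
    [0,0,0.016],
    [0,0,0.016],
    [0,0,0.016]
  ],
  "turn": [
    [0,0,0],
    [0,0,0],
    [0,0,0],
    [0,0,0],
    [0,0,0]
  ],
  "claw": [1,1,1,1,1],
  "force": 110
}}

```text
clock: 8.15
position: [0.5135, -0.1443, 0.0968]
ee_rot: [0.001, 0.553, 0.833, 0.0]
contact_force: [-2.8, 1.5, 5.2]
width: 0.0501
gripper_force: 115.5
```

Emit:
{"fn": "carry_out", "kwargs": {
  "delta_pos": [
    [0,0,0.005],
    [0,0,0.01],
    [0,0,0.015],
    [0,0,0.018],
    [0,0,0.018],
    [0,0,0.018]
  ],
  "turn": [
    [0,0,0],
    [0,0,0],
    [0,0,0],
    [0,0,0],
    [0,0,0],
    [0,0,0]
  ],
  "claw": [1,1,1,1,1,1]
}}

```text
clock: 8.75
position: [0.5136, -0.1444, 0.0908]
ee_rot: [0.001, 0.553, 0.833, 0.0]
contact_force: [-4.2, 1.7, 12.8]
width: 0.0504
gripper_force: 116.4
```

Emit:
{"fn": "carry_out", "kwargs": {
  "delta_pos": [
    [0,0,0.004],
    [0,0,0.006],
    [0,0,0.006],
    [0,0,0.006],
    [0,0,0.006],
    [0,0,0.006],
    [0,0,0.006],
    [0,0,0.006],
    [0,0,0.006],
    [0,0,0.006],
    [0,0,0.006]
  ],
  "turn": [
    [0,0,0],
    [0,0,0],
    [0,0,-0.12],
    [0,0,-0.25],
    [0,0,-0.38],
    [0,0,-0.5],
    [0,0,-0.63],
    [0,0,-0.76],
    [0,0,-0.9],
    [0,0,-1],
    [0,0,-1]
  ],
  "claw": [1,1,1,1,1,1,1,1,1,1,1]
}}

```text
clock: 9.85
position: [0.5161, -0.1441, 0.0906]
ee_rot: [0.004, 0.319, 0.948, 0.001]
contact_force: [-2.0, 4.9, 23.1]
width: 0.0503
gripper_force: 117.2
```

Run:
```python
from h import *
from rig import manip
s=manip.get_state();go((.5137,-.1452,.0965),s); print(s["moment"].round(3))
d=manip.get_image("scene");fitb(cloud(d),(.513,-.144),.043,.05,.08)
```

```text
clock 9.85 pos [ 0.5161 -0.1441  0.0906] fingeryaw 52.85 tz [ 8.2e-03 -9.0e-04 -1.0e+00] q [-23.1  19.  103.4   0.2  57.1 -76.1] F [-2.   4.9 23.1] w 0.0503 units [ 0.003  -0.0057 -0.0148]
[0.765 0.522 0.032]
200 [ 0.513 -0.143] [15.06  0.45 -1.47] res 0.0006
```

Emit:
{"fn": "carry_out", "kwargs": {
  "delta_pos": [
    [0,0,0],
    [0,0,0],
    [0,0,0],
    [0,0,0],
    [0,0,0],
    [0,0,0],
    [0,0,0],
    [0,0,0],
    [0,0,0],
    [0,0,0]
  ],
  "turn": [
    [0,0,-0.13],
    [0,0,-0.26],
    [0,0,-0.39],
    [0,0,-0.52],
    [0,0,-0.65],
    [0,0,-0.78],
    [0,0,-0.9],
    [0,0,-1],
    [0,0,-1],
    [0,0,-1]
  ],
  "claw": [1,1,1,1,1,1,1,1,1,1]
}}

```text
clock: 10.9
position: [0.5164, -0.1436, 0.0906]
ee_rot: [0.004, 0.063, 0.998, 0.0]
contact_force: [-2.1, 7.2, 22.6]
width: 0.0502
gripper_force: 117.2
```

Run:
```python
from h import *
from rig import manip
s=manip.get_state();go((.5137,-.1452,.0965),s); print(s["moment"].round(3))
d=manip.get_image("scene");fitb(cloud(d),(.513,-.144),.043,.05,.08)
```

```text
clock 10.9 pos [ 0.5164 -0.1436  0.0906] fingeryaw 82.8 tz [ 0.0087 -0.     -1.    ] q [ -23.1   19.   103.4    0.2   57.1 -106. ] F [-2.1  7.2 22.6] w 0.0502 units [ 0.006  -0.0048 -0.0148]
[1.024 0.354 0.047]
203 [ 0.5132 -0.1434] [15.33 -0.83 -2.44] res 0.0006
```

Emit:
{"fn": "carry_out", "kwargs": {
  "delta_pos": [
    [0,0,-0.01],
    [0,0,-0.02],
    [0,0,-0.03],
    [0,0,-0.04],
    [0,0,-0.05],
    [0,0,-0.05],
    [0,0,-0.05]
  ],
  "turn": [
    [0,0,0],
    [0,0,0],
    [0,0,0],
    [0,0,0],
    [0,0,0],
    [0,0,0],
    [0,0,0]
  ],
  "claw": [1,1,1,1,1,1,1]
}}

```text
clock: 11.65
position: [0.5135, -0.1443, 0.1058]
ee_rot: [0.0, 0.062, 0.998, -0.0]
contact_force: [0.8, 0.8, 1.3]
width: 0.0503
gripper_force: 114.8
```

Run:
```python
from h import *
from rig import manip
s=manip.get_state();go((.5137,-.1452,.0965),s)
d=manip.get_image("scene");W=cloud(d);fitb(W,(.513,-.144),.043,.05,.08)
im=d["image"].astype(int);m=sel(W,(.513,-.144),.05,.06,.11)&(im[...,2]>1.4*im[...,0]);print("body top",np.percentile(W[m][:,2],[50,80,90,95,99]).round(4))
cv2.imwrite("pics/s3.png",cv2.resize(d["image"][140:270,130:260,::-1],(600,600),interpolation=cv2.INTER_CUBIC))
```

```text
clock 11.65 pos [ 0.5135 -0.1443  0.1058] fingeryaw 82.84 tz [ 8.e-04 -1.e-04 -1.e+00] q [ -23.2   18.1  102.3    0.    59.6 -106. ] F [0.8 0.8 1.3] w 0.0503 units [-0.0008 -0.002   0.0231]
208 [ 0.5129 -0.1434] [15.2  -0.98 -2.11] res 0.0006
body top [0.0821 0.0877 0.0907 0.0925 0.1022]
```

View pics/s3.png

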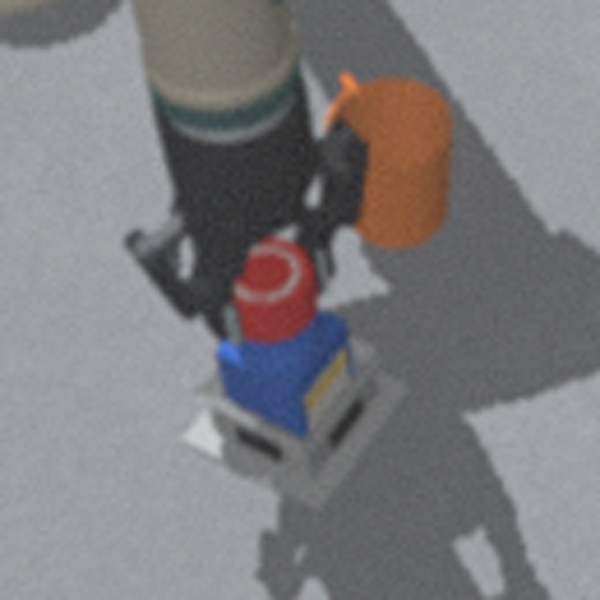

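The bottle stays seated (body fills the cradle at crop px (290,380)) and the cap at (275,290) has risen with no bottle weight on the wrist.

Emit:
{"fn": "carry_out", "kwargs": {
  "delta_pos": [
    [0,0,-0.015],
    [0,0,-0.035],
    [0,0,-0.06],
    [0,0,-0.085],
    [0,0,-0.105],
    [0,0,-0.11],
    [0,0,-0.11],
    [0,0,-0.11],
    [0,0,-0.11],
    [0,0,-0.11]
  ],
  "turn": [
    [0,0,0],
    [0,0,0],
    [0,0,0],
    [0,0,0],
    [0,0,0],
    [0,0,0],
    [0,0,0],
    [0,0,0],
    [0,0,0],
    [0,0,0]
  ],
  "claw": [1,1,1,1,1,1,1,1,1,1]
}}

```text
clock: 12.7
position: [0.5128, -0.1441, 0.1492]
ee_rot: [-0.0, 0.062, 0.998, 0.0]
contact_force: [0.3, -0.9, 0.2]
width: 0.0501
gripper_force: 114.7
```

Run:
```python
from h import *
from rig import manip
s=manip.get_state();go((.5137,-.1452,.0965),s)
d=manip.get_image("scene");W=cloud(d);fitb(W,(.513,-.144),.043,.05,.08)
im=d["image"].astype(int)
r=sel(W,(.513,-.144),.05,.11,.22)&(im[...,0]>1.8*im[...,2]);print("red z",np.percentile(W[r][:,2],[1,99]).round(3))
k=r&(W[...,2]>np.percentile(W[r][:,2],99)-.008);A=W[k];print("cap top",rect(A),"plane slope",np.linalg.lstsq(np.c_[A[:,:2]-A[:,:2].mean(0),np.ones(len(A))],A[:,2],rcond=None)[0].round(3))
cv2.imwrite("pics/s4.png",cv2.resize(d["image"][140:270,130:260,::-1],(600,600),interpolation=cv2.INTER_CUBIC))
```

```text
clock 12.7 pos [ 0.5128 -0.1441  0.1492] fingeryaw 82.84 tz [-9.e-04  5.e-04 -1.e+00] q [ -23.2   15.7   98.8    0.    65.6 -106. ] F [ 0.3 -0.9  0.2] w 0.0501 units [-0.0027 -0.0025  0.1318]
209 [ 0.5129 -0.1433] [14.96 -1.03 -1.66] res 0.0005
red z [0.159 0.186]
cap top (array([ 518.2, -143.4]), array([40.4, 49.7]), 43.2, 153) plane slope [-0.034 -0.023  0.183]
```

View pics/s4.png

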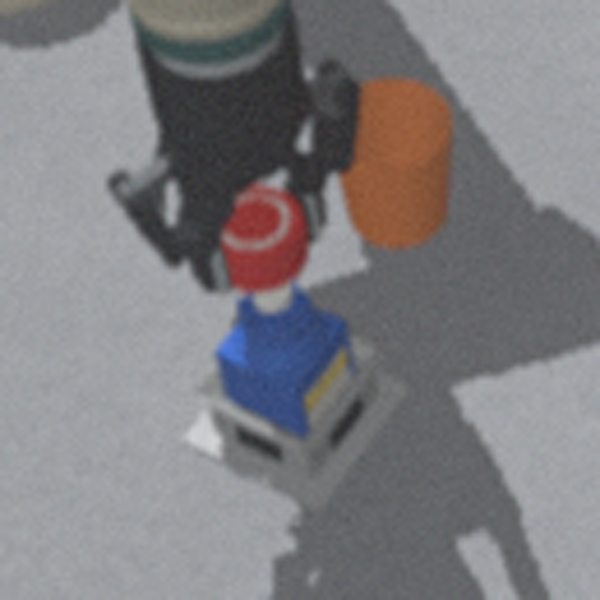

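The cap is held level at crop px (265,240). The neck is bare at (272,297) and the bottle is still seated at (285,375). Cap bottom is at about 0.158 m and the neck top at 0.118 m, so it is clear. Handing in.

```bash
python3 -c "
from rig import manip
print(manip.sign_off())"
```

```text
the job is handed in; nothing more can be done
None
```

The job is handed in at about 13 s of the 58 s allowed, verdict not shown: the bottle is seated in the cradle, and the cap was pressed, twisted 60° anticlockwise and lifted off, and is held level about 40 mm above the open neck.

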